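# Fill the sliding tray of the serve-over display case

### The job

Stock the counter display: first take the pepper mill off the runway of the display case and stand it on the marble board, then pull the empty display tray out to its stop. Move every jar from the revolving cake stand into the tray, all standing upright, leaving the yellow pepper on the stand, and then slide the loaded tray fully home under the clear hood. Slide the tray gently without slamming it, and do not disturb the bagel on the board or the oil bottle.

Things in the scene. Friction and masses are not known exactly. Their poses are not given: they have to be found in the camera images.
- case: the fixed display case: a steel runway deck (550 x 250 mm, top 20 mm above the counter, low guide rails along both sides) with a clear hood over its far part. Origin on the counter, at the middle of the hood's open front; x points into the hood, away from the robot. The hood covers x 0 to 0.23 m, y +-0.125 and its top is at 140 mm; the deck runs from x -0.32 to 0.23
- tray (a joint): slide of the display tray along the case's x, in m: 0 = fully home under the hood (a stop), grows as the tray is pulled out towards the robot, 0.24 = fully out (a stop). Rubs with about 2 N and stays where it is left
- tray_front (a point): point on the tray's inner floor, midway along the foot of its front wall (the wall nearest the robot), 28 mm above the counter; the floor extends from it 220 mm along x and 95 mm to either side along y; axes parallel to those of the case. The tray's walls rise 18 mm above the floor and are 5 mm thick
- tray_handle (a point): centre of the tray's handle, a round wooden bar 16 mm thick and 124 mm long along the case's y, 100 mm above the counter, standing 25 mm out from the tray's front wall on two posts at its ends (free underneath, taken from above between the posts)
- stand: the revolving white cake stand's fixed foot; origin on the counter on the axis of the turntable. The round plate (330 mm diameter, surface 82 mm above the counter, with a lip 5 mm high and 5 mm thick round the edge) spins freely, so things on it move if pushed sideways
- jar1: closed preserve jar, upright cylinder 56 mm diameter (lid 53), 70 mm tall, 0.2 kg; origin at the centre of its underside, z up. Starts on the cake stand; all jars are alike. 3 to 5 of the five jars are there (None from the start = absent)
- jar2: closed preserve jar, upright cylinder 56 mm diameter (lid 53), 70 mm tall, 0.2 kg; origin at the centre of its underside, z up. Starts on the cake stand; all jars are alike. 3 to 5 of the five jars are there (None from the start = absent)
- jar3: closed preserve jar, upright cylinder 56 mm diameter (lid 53), 70 mm tall, 0.2 kg; origin at the centre of its underside, z up. Starts on the cake stand; all jars are alike. 3 to 5 of the five jars are there (None from the start = absent)
- jar4: closed preserve jar, upright cylinder 56 mm diameter (lid 53), 70 mm tall, 0.2 kg; origin at the centre of its underside, z up. Starts on the cake stand; all jars are alike. 3 to 5 of the five jars are there (None from the start = absent)
- jar5: closed preserve jar, upright cylinder 56 mm diameter (lid 53), 70 mm tall, 0.2 kg; origin at the centre of its underside, z up. Starts on the cake stand; all jars are alike. 3 to 5 of the five jars are there (None from the start = absent)
- pepper: yellow bell pepper standing on the cake stand among the jars, 74 mm thick, 95 mm tall with its stem; origin at the centre of its underside. It stays on the stand
- mill: dark wooden pepper mill, 126 mm tall, turned: foot 60 mm diameter, waist 44 mm diameter from 50 to 90 mm above its underside, head 52 mm diameter at 100 mm; origin at the centre of its underside, z up. At the start it stands on the case's deck in the way of the tray
- board: fixed marble board 260 mm (its x) by 160 mm (its y), 15 mm thick; origin at the centre of its underside
- bagel: bagel lying on the far half of the marble board, 96 mm diameter, 30 mm high; origin at the centre of its underside
- oil: green oil bottle beyond the board, 66 mm diameter, 210 mm tall; origin at the centre of its underside
There are look-alikes about, which are no part of the job. What is shaped like the jar3 but turquoise is not meant. What is shaped like the jar1 but green is not meant.

How it is judged:
By the outcome, as a careful person would: the job done as asked, in the order asked, and still so for the second after the job is handed in, with the robot touching nothing.
Of jar1, jar2, jar3, jar4, jar5 only 3 to 5 are there at a start; the rules pass over those that are not, and their reading is None.
At some moment in a run one of jar1, jar2, jar3, jar4, jar5 may be knocked a few centimetres aside while the robot is not near it.
It also fails if it takes over 210 s, if anything falls off the work surface, if the arm or the gripper's body presses on something with over 40 N, if the wrist force passes 120 N, or if a joint passes its speed limit or range.

### The arm

A 6-joint arm with a two-finger parallel gripper is mounted at the origin on the work surface. World frame = base frame: x ahead of the robot, y to its left, z up, the work surface at z = 0. Lengths are in m, angles in rad, forces in N, time in s.
With the tool pointing down it reaches from about 0.375 to 0.975 m from the base axis. Payload 3.8 kg.
Tool frame: the origin (TCP) lies on the mounting face of the last link; the fingertips stand 166 mm ahead of it and the grasp point (between the pads) lies 147 mm ahead of it (ctrl.hold_point_z is the distance from the TCP to the grasp point, in m); z points along the fingers, y is the line along which they close (so a half turn about z gives the same grasp; the last joint's range is limited). The gripper opens to 88 mm and grips with 3 to 60 N. Pads are 18 mm wide; open, the fingers measure 123 mm over their backs; the gripper's body (75 mm by 187 mm) begins 45 mm behind the grasp point.
Start: joints at [-1.319, 0.264, 1.604, -0, 1.274, -0.037], TCP at [0.192, -0.647, 0.405] pointing down, gripper open.
Joint ranges: [-2.63, 2.63], [-0.94, 2.18], [0.31, 2.57], [-1.31, 4.45], [0, 2.66], [-2.55, 2.55]. Speed limits (rad/s): [2.57, 2.57, 3.14, 3.14, 3.14, 3.14].

### API

Orientations are given as a unit quaternion [w, x, y, z].
In Python, from station import ctrl gives the robot as it stands. The module is installed in compiled form; this text tells all that it offers.
- The arm moves only by the tool drive_tool, never from a script. Its argument "rows" is one flat list of numbers, 7 for each row, row after row: the opening, from 0 (shut) to 1 (fully open), then the shift along the tool's x, y, z in m, then the turn, a rotation vector about the tool's x, y, z in degrees. A call has 1 to 12 rows; each row shifts and turns the commanded pose from where the row before left it, along the tool's axes as they then stand; what a row does not reach is not made up. A row lasts 1/8 s, in which the tool goes at most 62.5 mm and 10.7 degrees, less where a joint would pass 70% of its speed; a pose out of reach is approached as far as the arm can. A call is refused whole if a number of a shift passes 0.0625 or a number of a turn 10.7, either way. A call with a gripper value outside its range is refused whole. The fingers move at their own pace and stop on an object; "newtons" is the grip in N (left out, the last holds). Time passes only in rows, so rows that do not move let the fingers close. It gives the time, the measured TCP pose, the force, the opening and the grip force at its end, in the units of the state.
- ctrl.state(): the state, without advancing time (a new reading comes with each control period).
- ctrl.camera(name): name is "scene" or "top"; returns a dict with "img" (480x640x3 uint8, blue, green, red), "K" (3x3 intrinsics, pixels), "rvec" (rotation vector, rad) and "tvec" (3), from world to camera coordinates, as OpenCV has them. Camera axes: x right, y down, z forward; pixel columns grow to the right and rows downward; lengths in m; the calibration is good to about 2 mm. A picture is of the moment at which its call begins. There is no depth.
- ctrl.close_job(): hands the job in; it is judged then, once.
The state is a dict: "time": time; "joint_pos": joint angles; "qvel": joint speeds; "effort": joint torques, N m; "tool_pos": TCP position; "orientation": TCP orientation; "ft_force": force on the tool from outside, world axes, zero at the start; "wrist_torque": the same for the moment, N m; "grip_width": finger opening in m; "finger_force": force on a finger pad.
Only numpy, scipy, OpenCV 4.12 (cv2) and the standard library are available. Lean on these libraries where they do the work, as an engineer would, in place of code of your own. Each camera call takes 0.05 s, during which the arm holds its last target. There are 200 camera calls.

## Working session

There is one attempt and no reset: what is moved stays moved. The work goes in short steps, Python scripts to look and compute and a tool call to move; the robot and the scene stay as the last step left them, time stands still between calls to the robot, and variables do not carry over. Pictures are saved under pics/ and viewed, at most 14 in all, crops included, and the job is handed in when it is done.

Besides the shell and the picture viewer there is one more tool, called after ">>>" in YAML: its name, and indented under it one key for each argument. drive_tool: Moves the arm, as the interface text tells. Its arguments: {"type":"object","properties":{"rows":{"type":"array"},"newtons":{"type":"number"}},"required":["rows"]}

```bash
mkdir -p pics
python3 - <<'E'
from station import ctrl
import cv2,numpy as np
for n in("scene","top"):
    c=ctrl.camera(n); cv2.imwrite(f"pics/{n}0.png",c["img"])
    R=cv2.Rodrigues(np.array(c["rvec"]))[0]; print(n,c["K"],(-R.T@np.array(c["tvec"]).ravel()),R[2])
s=ctrl.state();print(s)
E
```

```text
scene [[540.83119324   0.         316.6354243 ]
 [  0.         540.83119324 230.79356178]
 [  0.           0.           1.        ]] [ 1.26658383 -0.41242037  1.29703028] [-0.5323597   0.23481115 -0.81329999]
top [[439.41997313   0.         320.94538257]
 [  0.         439.41997313 242.40565473]
 [  0.           0.           1.        ]] [ 0.43152309 -0.07782775  1.10625557] [ 0.04555847  0.01346957 -0.99887086]
{'time': 0.1, 'joint_pos': array([-1.31891728e+00,  2.64665616e-01,  1.60522876e+00, -1.91750857e-05,
        1.27371726e+00, -3.68536703e-02]), 'qvel': array([ 3.45622747e-04, -8.43345542e-04, -3.22673948e-03, -1.43244731e-03,
        4.11485760e-06,  8.31253137e-05]), 'effort': array([-2.30197866e-04, -5.03620827e+01, -3.58072436e+01,  7.28920544e-02,
        2.32894759e-02, -4.81464792e-05]), 'tool_pos': array([ 0.19214564, -0.64675049,  0.40352509]), 'orientation': array([-1.00267654e-03,  9.89596354e-01,  1.43868122e-01, -1.17435687e-04]), 'ft_force': array([-0.48897452,  1.18161602,  0.37308693]), 'wrist_torque': array([-0.01945869,  0.00409757,  0.00771409]), 'finger_force': 0.0, 'grip_width': 0.08844083408852295}
```

View pics/scene0.png

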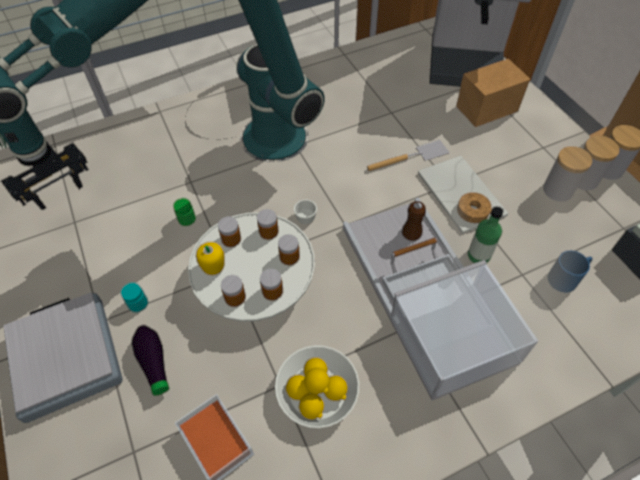

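View pics/top0.png

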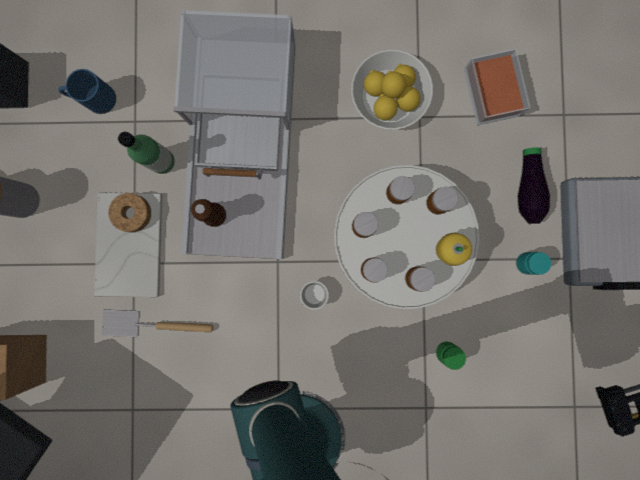

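The five jars, pepper (460,248), mill (205,210), half-open tray with handle (232,172), board, bagel and oil are all in view. I'll enlarge the two working areas.

```bash
cat > h.py <<'E'
from station import ctrl
import cv2,numpy as np
from scipy.spatial.transform import Rotation as Ro
def cam(n):
    c=ctrl.camera(n); c["R"]=cv2.Rodrigues(np.array(c["rvec"]))[0]; c["t"]=np.array(c["tvec"]).ravel(); c["o"]=-c["R"].T@c["t"]; return c
def ray(c,u,v,z):
    d=c["R"].T@np.linalg.inv(c["K"])@np.array([u,v,1.]); return (c["o"]+d*(z-c["o"][2])/d[2])
def px(c,p):
    q=c["R"]@np.array(p)+c["t"]; q=c["K"]@q; return q[:2]/q[2]
def crop(c,x0,y0,w,h,f,name):
    cv2.imwrite(name,cv2.resize(c["img"][y0:y0+h,x0:x0+w],None,fx=f,fy=f,interpolation=cv2.INTER_CUBIC))
def tool():
    s=ctrl.state(); q=s["orientation"]; R=Ro.from_quat([q[1],q[2],q[3],q[0]]).as_matrix()
    return s,R,s["tool_pos"]
def go(gx,gy,gz,yaw=None):
    "grasp-point target (world) -> total shift in current tool axes; yaw = angle of tool y axis (finger line), mod 180"
    s,R,p=tool(); g=p+R[:,2]*.147
    d=np.array([gx,gy,gz])-g
    print("t %.2f grasp %s  finger-yaw %.1f  tilt %s"%(s["time"],g.round(4),np.degrees(np.arctan2(R[1,1],R[0,1])),R[:,2].round(3)))
    sh=R.T@d; print("shift tool",sh.round(4))
    if yaw is not None:
        w=np.degrees(np.arctan2(R[1,1],R[0,1])); a=(yaw-w+90)%180-90
        Rt=Ro.from_euler('z',a,degrees=True).as_matrix()@R
        # leveled target
        z=np.array([0,0,-1.]); y=Rt[:,1]; y=y-z*(y@z); y/=np.linalg.norm(y); Rt=np.c_[np.cross(y,z),y,z]
        print("turn rotvec tool deg",np.degrees(Ro.from_matrix(R.T@Rt).as_rotvec()).round(2),"j6 %.2f"%s["joint_pos"][5])
        # shifts if the turn is made first
        print("shift after turn",(Rt.T@(d+R[:,2]*.147-Rt[:,2]*.147)).round(4))
E
python3 - <<'E'
from h import *
c=cam("top"); crop(c,85,0,220,310,1.9*1.0,"pics/a.png"); 
crop(c,325,155,170,165,3.6,"pics/b.png")
crop(c,80,100,225,165,3.5,"pics/c.png")
E
```

```text
(no output)
```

View pics/c.png

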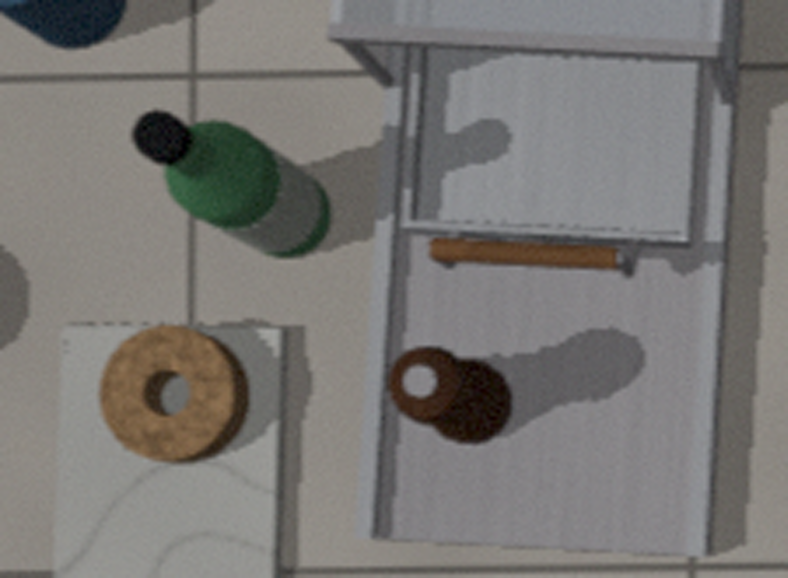

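View pics/b.png

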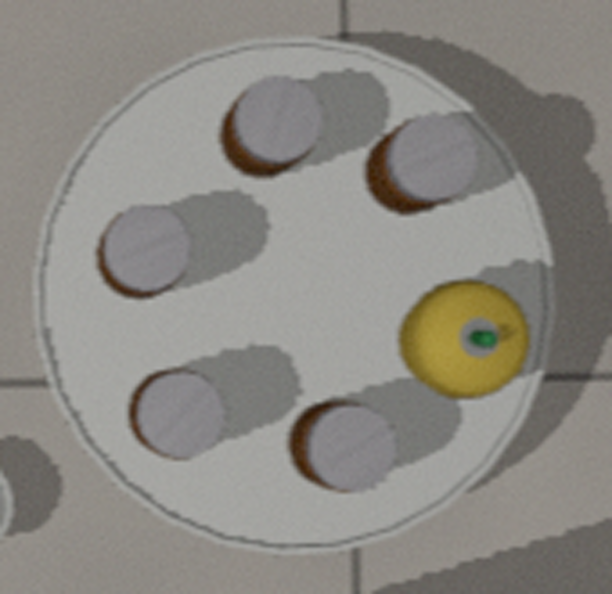

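Run:
```python
from h import *
c=cam("top")
B=lambda u,v,z:ray(c,325+(u+.5)/3.6-.5,155+(v+.5)/3.6-.5,z).round(4)[:2]
C=lambda u,v,z:ray(c,80+(u+.5)/3.5-.5,100+(v+.5)/3.5-.5,z).round(4)[:2]
for n,u,v in [("A",279,119),("B",433,159),("C",147,248),("D",181,415),("E",350,447)]: print("jar",n,B(u,v,.152))
print("pepper",B(482,338,.175),B(465,338,.13)); print("stand L/R",B(36,297,.087),B(552,297,.087),B(297,38,.087),B(297,552,.087))
print("mill",C(420,380,.146),C(427,386,.12),C(474,402,.03))
print("handle",C(431,249,.1),C(632,260,.1),C(526,253,.1))
print("front wall outer",C(405,228,.046),C(690,242,.046))
print("deck",C(372,538,.025),C(715,552,.025))
print("hood front top",C(332,39,.14),C(740,50,.14),"low",C(390,80,.03),C(728,100,.03))
print("tray side edges",C(425,50,.046),C(700,60,.046))
print("board",C(62,325,.015),C(285,328,.015),ray(c,95,295,.015),ray(c,157,296,.015))
print("bagel",C(174,393,.025)); print("oil",C(162,137,.21),C(290,215,.01))
go(.6,0,.3,0)
```

```text
jar A [ 0.5924 -0.2433]
jar B [ 0.5669 -0.3357]
jar C [ 0.515  -0.1623]
jar D [ 0.4141 -0.1811]
jar E [ 0.3939 -0.282 ]
pepper [ 0.4577 -0.3556] [ 0.4591 -0.3586]
stand L/R [ 0.4899 -0.096 ] [ 0.486  -0.4273] [ 0.6561 -0.2673] [ 0.3248 -0.2607]
mill [0.5538 0.2017] [0.5532 0.2047] [0.5526 0.1972]
handle [0.6468 0.2079] [0.6376 0.0745] [0.6432 0.1448]
front wall outer [0.6734 0.2415] [0.6608 0.0422]
deck [0.4576 0.2707] [0.445  0.0283]
hood front top [0.7748 0.2604] [ 0.7636 -0.0012] low [0.7836 0.2572] [0.7655 0.0163]
tray side edges [0.7993 0.2276] [0.7892 0.0343]
board [0.6135 0.4983] [0.6093 0.3371] [0.35667743 0.50107163 0.015     ] [0.35266856 0.34582662 0.015     ]
bagel [0.5622 0.4123]
oil [0.6925 0.337 ] [0.6923 0.3359]
t 0.20 grasp [ 0.1921 -0.6466  0.2569]  finger-yaw -73.5  tilt [-0.     0.001 -1.   ]
shift tool [ 0.5752 -0.5038 -0.0424]
turn rotvec tool deg [-7.000e-02 -5.000e-02 -7.345e+01] j6 -0.04
shift after turn [ 0.6468  0.4078 -0.0431]
```

```bash
python3 -c "
from h import *
go(.553,.201,.257,-3.4)"
```

```text
t 0.20 grasp [ 0.1921 -0.6466  0.2569]  finger-yaw -73.5  tilt [-0.     0.001 -1.   ]
shift tool [ 0.5873 -0.7098  0.0009]
turn rotvec tool deg [-7.000e-02 -5.000e-02 -7.005e+01] j6 -0.04
shift after turn [ 8.678e-01  3.099e-01 -1.000e-04]
```

>>> drive_tool:
  rows: [1,0,0,0,0,0,-10,1,0,0,0,0,0,-10,1,0,0,0,0,0,-10,1,0,0,0,0,0,-10,1,0,0,0,0,0,-10,1,0,0,0,0,0,-10,1,0,0,0,0,0,-10,1,0.03,0.011,0,0,0,0,1,0.05,0.018,0,0,0,0,1,0.05,0.018,0,0,0,0,1,0.05,0.018,0,0,0,0,1,0.05,0.018,0,0,0,0]
  newtons: 20

```text
time: 1.7
tool_pos: [0.2893, -0.4208, 0.4045]
orientation: [0.0, 0.728, 0.685, 0.0]
ft_force: [0.3, -0.3, 0.5]
grip_width: 0.0879
finger_force: 0.0
```

>>> drive_tool:
  rows: [1,0.05,0.018,0,0,0,0,1,0.05,0.018,0,0,0,0,1,0.05,0.018,0,0,0,0,1,0.05,0.018,0,0,0,0,1,0.05,0.018,0,0,0,0,1,0.05,0.018,0,0,0,0,1,0.05,0.018,0,0,0,0,1,0.05,0.018,0,0,0,0,1,0.05,0.018,0,0,0,0,1,0.05,0.018,0,0,0,0,1,0.05,0.018,0,0,0,0,1,0.05,0.018,0,0,0,0]

```text
time: 3.2
tool_pos: [0.541, 0.1652, 0.4047]
orientation: [0.0, 0.728, 0.686, 0.0]
ft_force: [-0.4, -0.4, 0.4]
grip_width: 0.0882
finger_force: 0.0
```

```bash
python3 -c "
from h import *
go(.553,.201,.106,-3.4)
c=cam('scene')
# mill position from the scene view: compare predicted pixels
for p in [(.553,.201,.146),(.553,.201,.02)]: print(px(c,p))
crop(c,360,170,140,110,5,'pics/d.png')"
```

```text
t 3.20 grasp [0.5411 0.1652 0.2577]  finger-yaw -3.4  tilt [ 0. -0. -1.]
shift tool [0.0365 0.0097 0.1517]
turn rotvec tool deg [ 0.01  0.01 -0.03] j6 0.31
shift after turn [0.0364 0.0098 0.1517]
[417.15382561 204.70477983]
[411.28969711 231.78060174]
```

View pics/d.png

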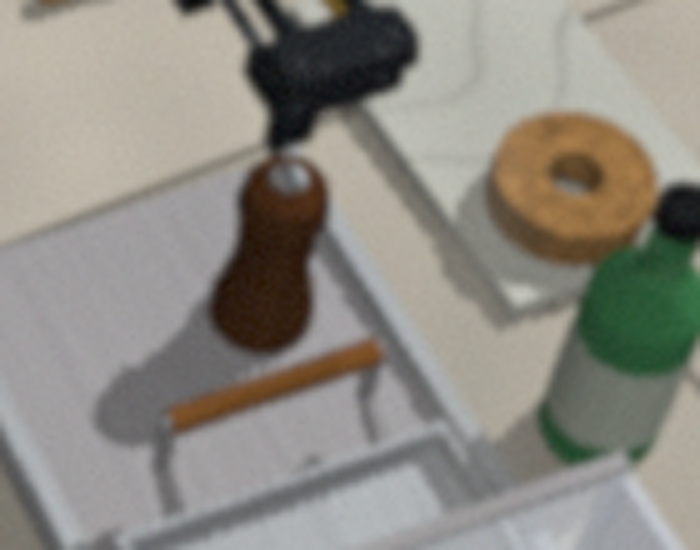

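The mill knob is at (418,206) in the scene view, which agrees with the top view to about 2 mm. I'll grasp it now.

>>> drive_tool:
  rows: [1,0.038,0.01,0,0,0,0,1,0,0,0.05,0,0,0,1,0,0,0.05,0,0,0,1,0,0,0.03,0,0,0,1,0,0,0.022,0,0,0,1,0,0,0,0,0,0,0.4,0,0,0,0,0,0,0.4,0,0,0,0,0,0,0.4,0,0,0,0,0,0,0.4,0,0,0,0,0,0]

```text
time: 4.5
tool_pos: [0.5532, 0.2008, 0.2534]
orientation: [0.0, 0.728, 0.685, 0.001]
ft_force: [0.1, -0.0, 0.2]
grip_width: 0.0504
finger_force: 0.3
```

>>> drive_tool:
  rows: [0.3,0,0,0,0,0,0,0.3,0,0,0,0,0,0,0.3,0,0,0,0,0,0]
  newtons: 25

```text
time: 4.88
tool_pos: [0.5534, 0.2008, 0.2533]
orientation: [0.0, 0.728, 0.685, 0.001]
ft_force: [1.5, 0.3, 3.1]
grip_width: 0.0477
finger_force: 24.9
```

>>> drive_tool:
  rows: [0.3,0,0,-0.01,0,0,0,0.3,0,0,-0.03,0,0,0,0.3,0,0,-0.04,0,0,0,0.3,0,0,0,0,0,0]

```text
time: 5.38
tool_pos: [0.5541, 0.2012, 0.3363]
orientation: [0.001, 0.728, 0.685, 0.003]
ft_force: [1.0, -0.3, -1.6]
grip_width: 0.0481
finger_force: 24.5
```

```bash
python3 -c "
from h import *
print(ctrl.state()['grip_width'],ctrl.state()['finger_force'])
go(.42,.425,.101,-3.4)"
```

```text
0.04808835945296945 24.46650108786457
t 5.38 grasp [0.555  0.2015 0.1893]  finger-yaw -3.5  tilt [ 0.006  0.002 -1.   ]
shift tool [ 0.2147 -0.1488  0.088 ]
turn rotvec tool deg [ 0.35 -0.14 -0.05] j6 0.37
shift after turn [ 0.2154 -0.1471  0.0883]
```

>>> drive_tool:
  rows: [0.3,0.02,-0.013,0,0,0,0,0.3,0.035,-0.025,0,0,0,0,0.3,0.04,-0.028,0,0,0,0,0.3,0.04,-0.028,0,0,0,0,0.3,0.04,-0.028,0,0,0,0,0.3,0.025,-0.015,0,0,0,0,0.3,0.015,-0.011,0,0,0,0,0.3,0,0,0.03,0,0,0,0.3,0,0,0.03,0,0,0,0.3,0,0,0.015,0,0,0,0.3,0,0,0,0,0,0]

```text
time: 6.75
tool_pos: [0.4177, 0.4233, 0.2558]
orientation: [0.0, 0.728, 0.685, -0.002]
ft_force: [-0.9, -0.6, -2.3]
grip_width: 0.0476
finger_force: 24.5
```

```bash
python3 -c "
from h import *
print(ctrl.state()['grip_width'],ctrl.state()['ft_force'])
go(.42,.425,.101,-3.4)
c=cam('top');crop(c,80,100,225,210,3.2,'pics/e.png')"
```

```text
0.04764864552543121 [-0.90469251 -0.6345672  -2.271945  ]
t 6.75 grasp [0.4173 0.4229 0.1088]  finger-yaw -3.5  tilt [-0.003 -0.003 -1.   ]
shift tool [0.0023 0.0026 0.0078]
turn rotvec tool deg [-0.16  0.17 -0.08] j6 0.81
shift after turn [0.0018 0.0022 0.0078]
```

View pics/e.png

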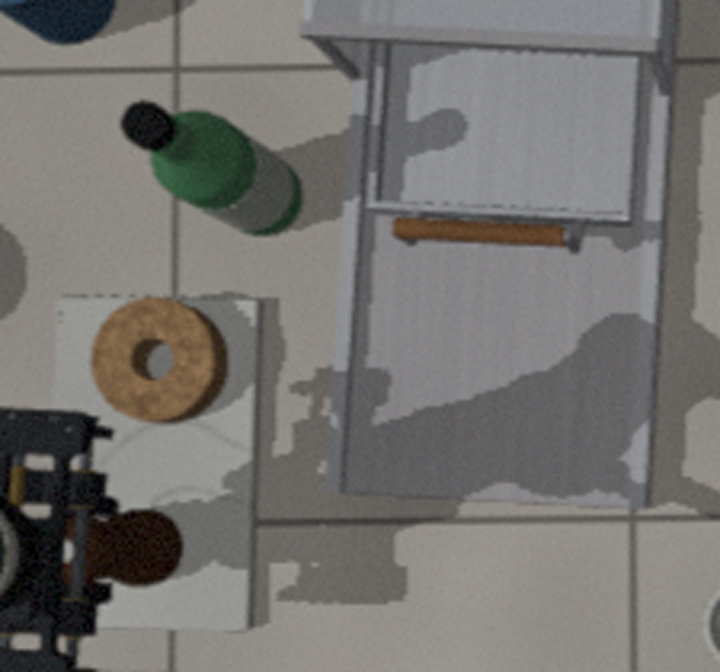

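The mill foot is at about (150,547), well on the board and clear of the bagel. I'll lower it, release and retreat.

>>> drive_tool:
  rows: [0.3,0,0,0.004,0,0,0,0.3,0,0,0.003,0,0,0,0.3,0,0,0,0,0,0,0.8,0,0,0,0,0,0,0.8,0,0,0,0,0,0,0.8,0,0,0,0,0,0,0.9,0,0,-0.02,0,0,0,0.9,0,0,-0.05,0,0,0,0.9,0,0,-0.05,0,0,0,0.9,0,0,0,0,0,0]

```text
time: 8.05
tool_pos: [0.4196, 0.4257, 0.3784]
orientation: [-0.0, 0.728, 0.685, 0.006]
ft_force: [-0.2, 0.0, -0.2]
grip_width: 0.0792
finger_force: 0.0
```

```bash
python3 -c "
from h import *
go(.6425,.1415,.2,-3.5)"
```

```text
t 8.05 grasp [0.421  0.427  0.2314]  finger-yaw -3.5  tilt [ 0.009  0.009 -1.   ]
shift tool [-0.2719  0.238   0.031 ]
turn rotvec tool deg [ 0.49 -0.52  0.05] j6 0.81
shift after turn [-0.2701  0.2398  0.0314]
```

>>> drive_tool:
  rows: [0.7,-0.02,0.02,0,0,0,0,0.7,-0.04,0.035,0,0,0,0,0.7,-0.042,0.037,0,0,0,0,0.7,-0.042,0.037,0,0,0,0,0.7,-0.042,0.037,0,0,0,0,0.7,-0.042,0.037,0,0,0,0,0.7,-0.042,0.037,0,0,0,0,0.7,0,0,0,0,0,0]

```text
time: 9.05
tool_pos: [0.6431, 0.1369, 0.3703]
orientation: [0.0, 0.73, 0.684, -0.0]
ft_force: [0.0, 0.3, -0.7]
grip_width: 0.0616
finger_force: 0.0
```

```bash
python3 -c "
from h import *
go(.6425,.1415,.1,-3.5)"
```

```text
t 9.05 grasp [0.6431 0.1368 0.2233]  finger-yaw -3.7  tilt [-0.    -0.001 -1.   ]
shift tool [ 0.0048 -0.0009  0.1233]
turn rotvec tool deg [-0.    0.05 -0.22] j6 0.24
shift after turn [ 0.0045 -0.0009  0.1233]
```

>>> drive_tool:
  rows: [0.7,0.004,0,0.04,0,0,0,0.7,0,0,0.05,0,0,0,0.7,0,0,0.033,0,0,0,0.7,0,0,0,0,0,0,0.1,0,0,0,0,0,0,0.1,0,0,0,0,0,0,0.1,0,0,0,0,0,0,0.1,0,0,0,0,0,0,0.1,0,0,0,0,0,0,0.1,0,0,0,0,0,0,0.1,0,0,0,0,0,0]
  newtons: 15

```text
time: 10.42
tool_pos: [0.6421, 0.1443, 0.2483]
orientation: [0.0, 0.728, 0.685, 0.0]
ft_force: [1.5, -0.2, 2.7]
grip_width: 0.0153
finger_force: 14.8
```

>>> drive_tool:
  rows: [0.1,0,-0.004,0,0,0,0,0.1,0,-0.008,0,0,0,0,0.1,0,-0.012,0,0,0,0,0.1,0,-0.012,0,0,0,0,0.1,0,-0.012,0,0,0,0,0.1,0,-0.012,0,0,0,0,0.1,0,-0.012,0,0,0,0,0.1,0,-0.012,0,0,0,0,0.1,0,-0.012,0,0,0,0,0.1,0,-0.012,0,0,0,0,0.1,0,-0.008,0,0,0,0,0.1,0,-0.004,0,0,0,0]

```text
time: 11.92
tool_pos: [0.521, 0.1521, 0.2482]
orientation: [-0.0, 0.728, 0.686, 0.001]
ft_force: [2.1, 2.9, 5.3]
grip_width: 0.015
finger_force: 14.8
```

>>> drive_tool:
  rows: [0.1,0,-0.004,0,0,0,0,0.1,0,-0.004,0,0,0,0,0.1,0,-0.003,0,0,0,0,0.1,0,-0.003,0,0,0,0]

```text
time: 12.42
tool_pos: [0.5074, 0.1529, 0.2482]
orientation: [-0.0, 0.728, 0.685, 0.001]
ft_force: [2.6, 2.5, 5.3]
grip_width: 0.0147
finger_force: 14.7
```

>>> drive_tool:
  rows: [0.1,0,-0.003,0,0,0,0,0.1,0,-0.003,0,0,0,0,0.1,0,-0.002,0,0,0,0,0.1,0,0,0,0,0,0]

```text
time: 12.92
tool_pos: [0.4993, 0.1535, 0.2482]
orientation: [-0.0, 0.728, 0.685, 0.001]
ft_force: [1.1, 3.3, 6.6]
grip_width: 0.0147
finger_force: 14.7
```

>>> drive_tool:
  rows: [0.1,0,-0.002,0,0,0,0,0.1,0,-0.002,0,0,0,0,0.1,0,-0.002,0,0,0,0,0.1,0,0,0,0,0,0]

```text
time: 13.42
tool_pos: [0.4933, 0.1538, 0.2482]
orientation: [-0.0, 0.728, 0.685, 0.001]
ft_force: [2.1, 3.1, 6.1]
grip_width: 0.0151
finger_force: 14.7
```

>>> drive_tool:
  rows: [0.1,0,-0.002,0,0,0,0,0.1,0,-0.002,0,0,0,0,0.1,0,-0.002,0,0,0,0,0.1,0,0,0,0,0,0]

```text
time: 13.92
tool_pos: [0.4874, 0.1542, 0.2482]
orientation: [-0.0, 0.728, 0.685, 0.001]
ft_force: [2.0, 2.4, 6.4]
grip_width: 0.015
finger_force: 14.7
```

>>> drive_tool:
  rows: [0.1,0,-0.002,0,0,0,0,0.1,0,-0.002,0,0,0,0,0.1,0,-0.002,0,0,0,0,0.1,0,0,0,0,0,0]

```text
time: 14.42
tool_pos: [0.4814, 0.1546, 0.2482]
orientation: [-0.0, 0.728, 0.685, 0.001]
ft_force: [2.7, 2.4, 6.5]
grip_width: 0.0146
finger_force: 14.7
```

```bash
python3 -c "
from h import *
c=cam('top');crop(c,170,100,150,190,3.1,'pics/f.png')"
```

```text
(no output)
```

View pics/f.png

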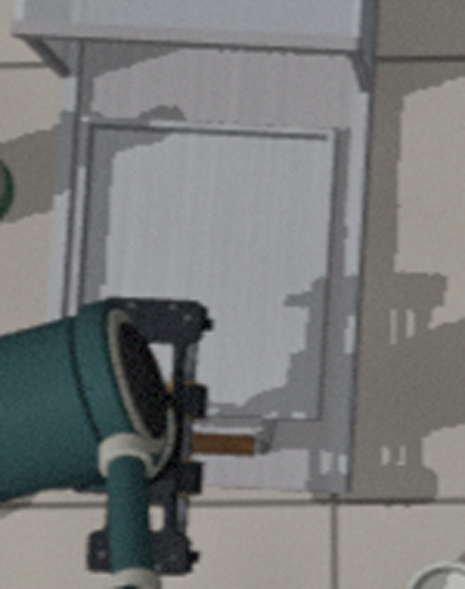

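The tray is still moving: its back wall is at (215,127) in the crop and the handle is still held. I'll keep creeping towards the stop.

>>> drive_tool:
  rows: [0.1,0,-0.002,0,0,0,0,0.1,0,-0.002,0,0,0,0,0.1,0,-0.002,0,0,0,0,0.1,0,0,0,0,0,0]

```text
time: 14.98
tool_pos: [0.4754, 0.1549, 0.2482]
orientation: [-0.0, 0.728, 0.685, 0.001]
ft_force: [1.3, 2.8, 5.6]
grip_width: 0.0151
finger_force: 14.7
```

>>> drive_tool:
  rows: [0.1,0,-0.002,0,0,0,0,0.1,0,-0.002,0,0,0,0,0.1,0,-0.002,0,0,0,0,0.1,0,0,0,0,0,0]

```text
time: 15.48
tool_pos: [0.4695, 0.1553, 0.2482]
orientation: [-0.0, 0.728, 0.685, 0.001]
ft_force: [1.3, 4.0, 6.0]
grip_width: 0.0148
finger_force: 14.7
```

>>> drive_tool:
  rows: [0.1,0,-0.002,0,0,0,0,0.1,0,-0.002,0,0,0,0,0.1,0,-0.002,0,0,0,0,0.1,0,0,0,0,0,0]

```text
time: 15.98
tool_pos: [0.4635, 0.1557, 0.2482]
orientation: [-0.0, 0.728, 0.685, 0.001]
ft_force: [1.8, 4.9, 5.6]
grip_width: 0.0152
finger_force: 14.7
```

```bash
python3 -c "
from h import *
c=cam('top')
print(ray(c,170+215/3.1,100+127/3.1,.046), ray(c,170+215/3.1,100+418/3.1,.046))
# intensity along column through tray back, now
g=cv2.cvtColor(c['img'],cv2.COLOR_BGR2GRAY); print(g[125:165,225:240].mean(1).round().astype(int))"
```

```text
[0.73071155 0.13346618 0.046     ] [0.50052403 0.13403259 0.046     ]
[142 141 141 142 142 141 141 142 142 136 133 131 131 128 127 128 131 131
 134 136 138 132 148 129  96 128 155 156 155 155 155 155 155 155 155 155
 155 155 155 155]
```

>>> drive_tool:
  rows: [0.1,0,-0.002,0,0,0,0,0.1,0,-0.002,0,0,0,0,0.1,0,-0.002,0,0,0,0,0.1,0,0,0,0,0,0]

```text
time: 16.52
tool_pos: [0.4575, 0.1561, 0.2482]
orientation: [-0.0, 0.728, 0.685, 0.001]
ft_force: [1.3, 4.7, 6.2]
grip_width: 0.0152
finger_force: 14.7
```

>>> drive_tool:
  rows: [0.1,0,-0.002,0,0,0,0,0.1,0,-0.002,0,0,0,0,0.1,0,-0.002,0,0,0,0,0.1,0,0,0,0,0,0]

```text
time: 17.02
tool_pos: [0.4516, 0.1564, 0.2482]
orientation: [-0.0, 0.728, 0.685, 0.001]
ft_force: [0.8, 5.0, 5.7]
grip_width: 0.0154
finger_force: 14.7
```

```bash
python3 -c "
from h import *
c=cam('top')
g=cv2.cvtColor(c['img'],cv2.COLOR_BGR2GRAY); print(g[140:170,225:240].mean(1).round().astype(int))
go(0.5,.15,.1,-3.4);crop(c,170,100,150,190,3.1,'pics/g.png')"
```

```text
[129 129 130 133 137 140 142 142 142 142 136 133 146 119  98 140 155 155
 154 154 154 154 155 155 154 155 155 154 154 154]
t 17.07 grasp [0.4517 0.1567 0.1012]  finger-yaw -3.5  tilt [ 0.001  0.002 -1.   ]
shift tool [-0.0038  0.0486  0.0012]
turn rotvec tool deg [ 0.03 -0.11 -0.07] j6 0.34
shift after turn [-0.0036  0.0487  0.0012]
```

View pics/g.png

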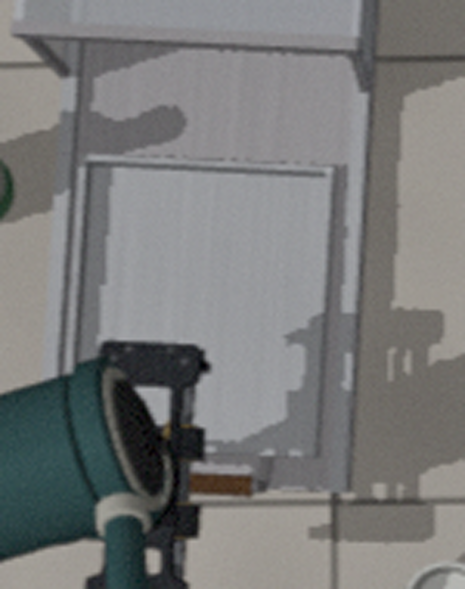

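Still following: the back wall is at (210,160) and the front wall is about 20 mm from the deck end. I'll continue.

>>> drive_tool:
  rows: [0.1,0,-0.002,0,0,0,0,0.1,0,-0.002,0,0,0,0,0.1,0,-0.002,0,0,0,0,0.1,0,0,0,0,0,0]

```text
time: 17.58
tool_pos: [0.4456, 0.1568, 0.2482]
orientation: [-0.0, 0.728, 0.685, 0.001]
ft_force: [0.8, 4.7, 5.7]
grip_width: 0.0151
finger_force: 14.7
```

>>> drive_tool:
  rows: [0.1,0,-0.002,0,0,0,0,0.1,0,-0.002,0,0,0,0,0.1,0,-0.002,0,0,0,0,0.1,0,0,0,0,0,0]

```text
time: 18.08
tool_pos: [0.4433, 0.1569, 0.2484]
orientation: [0.004, 0.728, 0.686, 0.006]
ft_force: [20.1, 2.7, -12.0]
grip_width: 0.015
finger_force: 15.3
```

>>> drive_tool:
  rows: [0.1,0,-0.002,0,0,0,0,0.1,0,-0.002,0,0,0,0,0.1,0,0,0,0,0,0]

```text
time: 18.45
tool_pos: [0.4412, 0.157, 0.2485]
orientation: [0.006, 0.728, 0.686, 0.008]
ft_force: [30.1, 1.1, -21.0]
grip_width: 0.0172
finger_force: 15.5
```

>>> drive_tool:
  rows: [0.1,0,0.003,0,0,0,0,0.1,0,0.003,0,0,0,0,0.1,0,0.002,0,0,0,0,0.1,0,0,0,0,0,0]

```text
time: 18.95
tool_pos: [0.4449, 0.1568, 0.2483]
orientation: [0.001, 0.728, 0.685, 0.002]
ft_force: [6.7, 4.1, 2.2]
grip_width: 0.015
finger_force: 14.9
```

>>> drive_tool:
  rows: [0.5,0,0,0,0,0,0,0.5,0,0,0,0,0,0,0.5,0,0,0,0,0,0,1,0,0,-0.03,0,0,0,1,0,0,-0.05,0,0,0,1,0,0,-0.05,0,0,0,1,0,0,-0.03,0,0,0,1,-0.03,0,0,0,0,0,1,-0.04,0,0,0,0,0,1,-0.04,0,0,0,0,0,1,-0.04,0,0,0,0,0,1,0,0,0,0,0,0]

```text
time: 20.45
tool_pos: [0.4344, 0.0047, 0.4072]
orientation: [-0.0, 0.729, 0.684, -0.001]
ft_force: [-0.3, 0.9, -0.1]
grip_width: 0.0881
finger_force: 0.0
```

```bash
python3 -c "
from h import *
go(.5924,-.2433,.2,-3.4)
c=cam('top');crop(c,160,140,330,200,2.4,'pics/i.png')"
```

```text
t 20.45 grasp [0.4342 0.0047 0.2602]  finger-yaw -3.7  tilt [-0.001 -0.    -1.   ]
shift tool [-0.2373  0.1739  0.06  ]
turn rotvec tool deg [-0.07  0.03 -0.28] j6 0.02
shift after turn [-0.2382  0.1724  0.0602]
```

View pics/i.png

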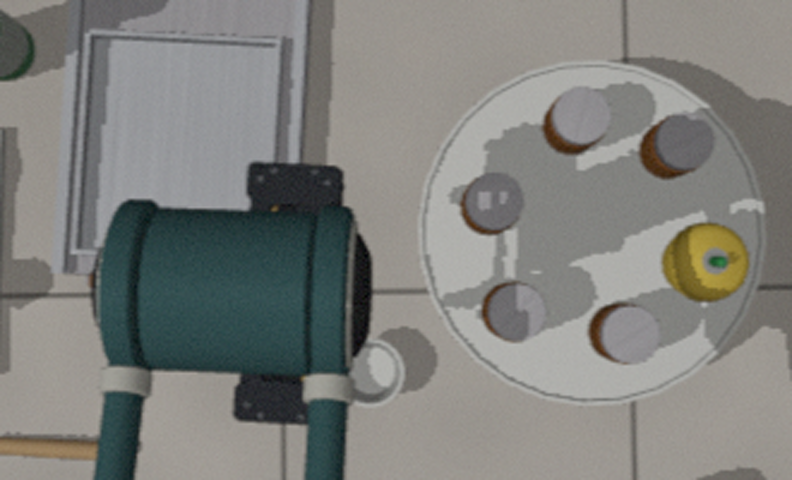

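Everything on the stand is where it was (A at (580,118), pepper (715,262) in the crop), and the tray corners are at (88,33) and (285,40).

>>> drive_tool:
  rows: [1,-0.02,0.015,0,0,0,0,1,-0.044,0.032,0,0,0,0,1,-0.045,0.033,0,0,0,0,1,-0.045,0.033,0,0,0,0,1,-0.045,0.033,0,0,0,0,1,-0.039,0.026,0,0,0,0,1,0,0,0,0,0,0]

```text
time: 21.38
tool_pos: [0.594, -0.2425, 0.4063]
orientation: [-0.001, 0.729, 0.685, -0.0]
ft_force: [-0.5, -0.5, 0.4]
grip_width: 0.0882
finger_force: 0.0
```

```bash
cat >> h.py <<'E'
def lids(z=.152,near=None,box=(330,160,490,320),name="top"):
    c=cam(name); x0,y0,x1,y1=box; g=cv2.cvtColor(c["img"][y0:y1,x0:x1],cv2.COLOR_BGR2GRAY)
    g=cv2.resize(g,None,fx=3,fy=3,interpolation=cv2.INTER_CUBIC)
    r=439*.0265/(1.106-z)*3
    h=cv2.HoughCircles(cv2.medianBlur(g,5),cv2.HOUGH_GRADIENT,1,60,param1=60,param2=14,minRadius=int(r-4),maxRadius=int(r+4))
    out=[] if h is None else [ray(c,x0+(u+.5)/3-.5,y0+(v+.5)/3-.5,z)[:2].round(4) for u,v,_ in h[0]]
    print("lids",out); return c
E
python3 -c "
from h import *
go(.5924,-.2433,.134,-3.4)
c=lids()
a=ray(c,196.7,153.75,.046);b=ray(c,278.75,156.7,.046);print(a,b)
m=(a+b)/2; y=(a-b)[:2]/np.linalg.norm((a-b)[:2]); x=np.array([y[1],-y[0]]);print('yaw',np.degrees(np.arctan2(x[1],x[0])))
f=m[:2]-.225*x; print('front',f)
c=cam('scene');
for p in [(.5924,-.2433,.152)]: print(px(c,p))
"
```

```text
t 21.38 grasp [ 0.5939 -0.2424  0.2593]  finger-yaw -3.5  tilt [-0.001  0.001 -1.   ]
shift tool [-0.001  -0.0013  0.1253]
turn rotvec tool deg [-0.07 -0.03 -0.13] j6 -0.36
shift after turn [-0.0009 -0.0016  0.1253]
lids [array([ 0.5158, -0.1609]), array([ 0.5675, -0.3362]), array([ 0.5677, -0.2132])]
[0.70060903 0.2382254  0.046     ] [0.69043871 0.03716525 0.046     ]
yaw -2.8957514311121755
front [0.47081117 0.14906208]
[270.20837698 276.48927773]
```

>>> drive_tool:
  rows: [1,-0.001,-0.001,0.04,0,0,0,1,0,0,0.04,0,0,0,1,0,0,0.03,0,0,0,1,0,0,0.015,0,0,0,1,0,0,0,0,0,0,0.5,0,0,0,0,0,0,0.5,0,0,0,0,0,0,0.5,0,0,0,0,0,0,0.5,0,0,0,0,0,0,0.5,0,0,0,0,0,0]
  newtons: 15

```text
time: 22.72
tool_pos: [0.5918, -0.2426, 0.2837]
orientation: [0.001, 0.728, 0.685, 0.0]
ft_force: [0.7, 0.9, 3.6]
grip_width: 0.0548
finger_force: 15.0
```

>>> drive_tool:
  rows: [0.5,0,0,-0.01,0,0,0,0.5,0,0,-0.04,0,0,0,0.5,0,0,-0.06,0,0,0,0.5,0,0,0,0,0,-10,0.5,0,0,0,0,0,-10,0.5,0,0,0,0,0,-10,0.5,0,0,0,0,0,-10,0.5,0,0,0,0,0,-10,0.5,0,0,0,0,0,-10,0.5,0,0,0,0,0,-10,0.5,0,0,0,0,0,-10,0.5,0,0,0,0,0,-10]

```text
time: 24.22
tool_pos: [0.5909, -0.2423, 0.3922]
orientation: [-0.001, 0.027, 1.0, 0.0]
ft_force: [-0.3, 0.0, -1.5]
grip_width: 0.0553
finger_force: 15.0
```

```bash
python3 -c "
from h import *
go(.6478,.1943,.0835,86.8)"
```

```text
t 24.23 grasp [ 0.5907 -0.2422  0.2452]  finger-yaw 86.9  tilt [-0.002  0.001 -1.   ]
shift tool [-0.0336  0.4388  0.1619]
turn rotvec tool deg [ 0.03 -0.1   0.08] j6 -1.94
shift after turn [-0.0324  0.439   0.1617]
```

>>> drive_tool:
  rows: [0.5,0,0.02,0,0,0,0,0.5,-0.004,0.04,0,0,0,0,0.5,-0.004,0.05,0,0,0,0,0.5,-0.004,0.05,0,0,0,0,0.5,-0.004,0.05,0,0,0,0,0.5,-0.004,0.05,0,0,0,0,0.5,-0.004,0.05,0,0,0,0,0.5,-0.004,0.05,0,0,0,0,0.5,-0.004,0.04,0,0,0,0,0.5,0,0.024,0,0,0,0,0.5,0,0.01,0,0,0,0,0.5,0,0,0,0,0,0]

```text
time: 25.72
tool_pos: [0.6492, 0.189, 0.3925]
orientation: [-0.0, 0.03, 1.0, -0.0]
ft_force: [-0.0, -0.1, -1.3]
grip_width: 0.0553
finger_force: 15.0
```

```bash
python3 -c "
from h import *
go(.6475,.1893,.0835,86.8)"
```

```text
t 25.73 grasp [0.6491 0.1889 0.2455]  finger-yaw 86.5  tilt [-0.001 -0.001 -1.   ]
shift tool [0.0015 0.0005 0.162 ]
turn rotvec tool deg [-0.04 -0.03 -0.27] j6 -1.26
shift after turn [0.0017 0.0003 0.162 ]
```

>>> drive_tool:
  rows: [0.5,0.001,0,0.04,0,0,0,0.5,0,0,0.05,0,0,0,0.5,0,0,0.04,0,0,0,0.5,0,0,0.02,0,0,0,0.5,0,0,0.006,0,0,0,0.5,0,0,0.003,0,0,0,0.5,0,0,0,0,0,0]

```text
time: 26.6
tool_pos: [0.6493, 0.1891, 0.2355]
orientation: [0.001, 0.03, 1.0, 0.0]
ft_force: [-0.5, -0.4, -0.9]
grip_width: 0.0549
finger_force: 15.0
```

>>> drive_tool:
  rows: [0.5,0,0,0.003,0,0,0,0.5,0,0,0.002,0,0,0,0.5,0,0,0,0,0,0]

```text
time: 26.98
tool_pos: [0.6488, 0.1892, 0.2297]
orientation: [0.001, 0.03, 1.0, 0.0]
ft_force: [-0.1, -0.6, 2.8]
grip_width: 0.0553
finger_force: 15.0
```

>>> drive_tool:
  rows: [0.8,0,0,0,0,0,0,0.8,0,0,0,0,0,0,0.8,0,0,0,0,0,0,0.8,0,0,-0.02,0,0,0,0.9,0,0,-0.05,0,0,0,1,0,0,-0.06,0,0,0,1,0,0,-0.04,0,0,0,1,0,0,0,0,0,0]

```text
time: 27.98
tool_pos: [0.6497, 0.1893, 0.4062]
orientation: [0.006, 0.03, 1.0, 0.002]
ft_force: [-0.3, -0.4, 0.8]
grip_width: 0.0881
finger_force: 0.0
```

```bash
python3 -c "
from h import *
go(.515,-.1618,.134,86.8)
c=lids(); c=cam('top');crop(c,160,100,330,230,2.4,'pics/j.png')"
```

```text
t 27.98 grasp [0.6513 0.1898 0.2592]  finger-yaw 86.5  tilt [ 0.011  0.003 -1.   ]
shift tool [ 0.1163 -0.3596  0.1226]
turn rotvec tool deg [ 0.2   0.63 -0.25] j6 -1.26
shift after turn [ 0.1149 -0.3581  0.1252]
lids [array([ 0.569 , -0.3355]), array([ 0.5137, -0.1609]), array([ 0.415 , -0.1788]), array([ 0.396 , -0.2734]), array([ 0.5247, -0.211 ]), array([ 0.4482, -0.3686])]
```

View pics/j.png

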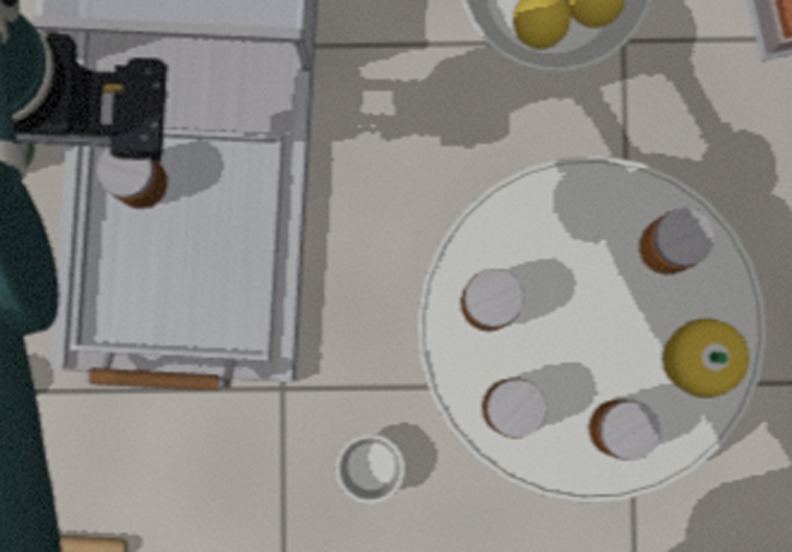

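Jar A stands at the back left of the tray (lid (125,175) in the crop). The other four jars and the pepper are unmoved. Jar C is next, with the same finger direction.

>>> drive_tool:
  rows: [1,0.007,-0.02,0,0,0,0,1,0.014,-0.044,0,0,0,0,1,0.016,-0.05,0,0,0,0,1,0.016,-0.05,0,0,0,0,1,0.016,-0.05,0,0,0,0,1,0.016,-0.05,0,0,0,0,1,0.016,-0.05,0,0,0,0,1,0.012,-0.036,0,0,0,0,1,0,-0.008,0,0,0,0,1,0,0,0,0,0,0]

```text
time: 29.32
tool_pos: [0.5134, -0.1619, 0.3975]
orientation: [-0.001, 0.031, 1.0, 0.001]
ft_force: [0.4, -0.0, 0.3]
grip_width: 0.0883
finger_force: 0.0
```

```bash
python3 -c "
from h import *
go(.5145,-.1615,.135,86.8)"
```

```text
t 29.32 grasp [ 0.5131 -0.1618  0.2505]  finger-yaw 86.5  tilt [-0.002  0.001 -1.   ]
shift tool [-0.0016  0.0002  0.1155]
turn rotvec tool deg [ 0.06 -0.12 -0.35] j6 -1.86
shift after turn [-0.0011  0.0005  0.1155]
```

>>> drive_tool:
  rows: [1,-0.001,0,0.04,0,0,0,1,0,0,0.04,0,0,0,1,0,0,0.025,0,0,0,1,0,0,0.01,0,0,0,1,0,0,0,0,0,0,0.5,0,0,0,0,0,0,0.5,0,0,0,0,0,0,0.5,0,0,0,0,0,0,0.5,0,0,0,0,0,0,0.5,0,0,0,0,0,0]

```text
time: 30.58
tool_pos: [0.5153, -0.1619, 0.2845]
orientation: [0.001, 0.03, 1.0, -0.0]
ft_force: [-1.5, 0.1, 3.7]
grip_width: 0.0554
finger_force: 15.0
```

>>> drive_tool:
  rows: [0.5,0,0,-0.01,0,0,0,0.5,0,0,-0.04,0,0,0,0.5,0,0,-0.06,0,0,0,0.5,0,0,0,0,0,0]

```text
time: 31.08
tool_pos: [0.5167, -0.1622, 0.3998]
orientation: [0.005, 0.03, 1.0, -0.002]
ft_force: [0.9, 0.6, -2.2]
grip_width: 0.0552
finger_force: 15.0
```

```bash
python3 -c "
from h import *
go(.6416,.0845,.083,86.8)"
```

```text
t 31.07 grasp [ 0.5182 -0.1627  0.2528]  finger-yaw 86.6  tilt [ 0.01  -0.004 -1.   ]
shift tool [-0.1065  0.2547  0.1701]
turn rotvec tool deg [-0.17  0.59 -0.25] j6 -1.86
shift after turn [-0.1109  0.2532  0.1698]
```

>>> drive_tool:
  rows: [0.5,-0.008,0.02,0,0,0,0,0.5,-0.018,0.042,0,0,0,0,0.5,-0.022,0.05,0,0,0,0,0.5,-0.022,0.05,0,0,0,0,0.5,-0.022,0.05,0,0,0,0,0.5,-0.014,0.031,0,0,0,0,0.5,-0.005,0.01,0,0,0,0,0.5,0,0,0,0,0,0]

```text
time: 32.08
tool_pos: [0.6407, 0.0844, 0.3921]
orientation: [-0.001, 0.03, 1.0, -0.0]
ft_force: [0.2, -0.5, -2.5]
grip_width: 0.0555
finger_force: 15.0
```

```bash
python3 -c "
from h import *
go(.6416,.0845,.0835,86.8)"
```

```text
t 32.08 grasp [0.6403 0.0843 0.2451]  finger-yaw 86.6  tilt [-0.003 -0.001 -1.   ]
shift tool [-0.0017  0.0005  0.1616]
turn rotvec tool deg [-0.05 -0.16 -0.19] j6 -1.42
shift after turn [-0.0009  0.0002  0.1616]
```

>>> drive_tool:
  rows: [0.5,0,0,0.04,0,0,0,0.5,0,0,0.05,0,0,0,0.5,0,0,0.04,0,0,0,0.5,0,0,0.02,0,0,0,0.5,0,0,0.006,0,0,0,0.5,0,0,0.003,0,0,0,0.5,0,0,0.003,0,0,0,0.5,0,0,0,0,0,0]

```text
time: 33.08
tool_pos: [0.6416, 0.0843, 0.2328]
orientation: [0.001, 0.03, 1.0, 0.0]
ft_force: [0.2, 0.5, -2.1]
grip_width: 0.0554
finger_force: 15.0
```

>>> drive_tool:
  rows: [0.5,0,0,0.002,0,0,0,0.5,0,0,0,0,0,0,0.5,0,0,0,0,0,0]

```text
time: 33.45
tool_pos: [0.6416, 0.0844, 0.2305]
orientation: [0.001, 0.03, 1.0, 0.0]
ft_force: [0.0, -0.1, 0.7]
grip_width: 0.0548
finger_force: 15.0
```

Contact. I'll release and lift, then move to jar D.

>>> drive_tool:
  rows: [0.8,0,0,0,0,0,0,0.8,0,0,0,0,0,0,0.8,0,0,0,0,0,0,0.8,0,0,-0.02,0,0,0,0.9,0,0,-0.05,0,0,0,1,0,0,-0.06,0,0,0,1,0,0,-0.04,0,0,0,1,0,0,0,0,0,0]

```text
time: 34.45
tool_pos: [0.6424, 0.0844, 0.4069]
orientation: [0.006, 0.03, 1.0, 0.001]
ft_force: [-0.3, -0.6, -0.3]
grip_width: 0.0879
finger_force: 0.0
```

```bash
python3 -c "
from h import *
go(.4145,-.1805,.135,86.8)
c=lids()"
```

```text
t 34.45 grasp [0.6441 0.0845 0.26  ]  finger-yaw 86.5  tilt [ 0.011  0.001 -1.   ]
shift tool [ 0.2146 -0.2786  0.1221]
turn rotvec tool deg [ 0.1   0.64 -0.25] j6 -1.42
shift after turn [ 0.2128 -0.2772  0.1249]
lids [array([ 0.415 , -0.1781]), array([ 0.3938, -0.2819]), array([ 0.569, -0.337]), array([ 0.4573, -0.3358])]
```

>>> drive_tool:
  rows: [1,0.012,-0.016,0,0,0,0,1,0.028,-0.037,0,0,0,0,1,0.033,-0.043,0,0,0,0,1,0.033,-0.043,0,0,0,0,1,0.033,-0.043,0,0,0,0,1,0.033,-0.043,0,0,0,0,1,0.027,-0.035,0,0,0,0,1,0.014,-0.017,0,0,0,0,1,0,0,0,0,0,0,1,0,0,0,0,0,0]

```text
time: 35.75
tool_pos: [0.4113, -0.1792, 0.3985]
orientation: [-0.001, 0.03, 1.0, 0.001]
ft_force: [1.0, 0.1, -0.3]
grip_width: 0.088
finger_force: 0.0
```

```bash
python3 -c "
from h import *
go(.4145,-.180,.135,86.8)"
```

```text
t 35.75 grasp [ 0.4111 -0.179   0.2515]  finger-yaw 86.5  tilt [-0.002  0.001 -1.   ]
shift tool [-0.0037 -0.001   0.1165]
turn rotvec tool deg [ 0.07 -0.1  -0.29] j6 -1.98
shift after turn [-0.0032 -0.0007  0.1165]
```

>>> drive_tool:
  rows: [1,-0.003,-0.001,0.04,0,0,0,1,0,0,0.04,0,0,0,1,0,0,0.025,0,0,0,1,0,0,0.01,0,0,0,1,0,0,0,0,0,0,0.5,0,0,0,0,0,0,0.5,0,0,0,0,0,0,0.5,0,0,0,0,0,0,0.5,0,0,0,0,0,0,0.5,0,0,0,0,0,0]

```text
time: 37.0
tool_pos: [0.415, -0.1808, 0.2854]
orientation: [0.001, 0.03, 1.0, -0.0]
ft_force: [-1.1, -0.5, 3.5]
grip_width: 0.0558
finger_force: 15.0
```

>>> drive_tool:
  rows: [0.5,0,0,-0.01,0,0,0,0.5,0,0,-0.04,0,0,0,0.5,0,0,-0.06,0,0,0,0.5,0,0,0,0,0,0,0.5,0,0,0,0,0,0]

```text
time: 37.62
tool_pos: [0.4143, -0.1804, 0.3942]
orientation: [-0.0, 0.03, 1.0, 0.0]
ft_force: [-0.0, -0.0, -2.3]
grip_width: 0.0554
finger_force: 15.0
```

```bash
python3 -c "
from h import *
go(.5828,.1428,.083,86.8)"
```

```text
t 37.62 grasp [ 0.4142 -0.1803  0.2472]  finger-yaw 86.5  tilt [-0.001  0.    -1.   ]
shift tool [-0.149   0.3326  0.1642]
turn rotvec tool deg [ 0.02 -0.05 -0.26] j6 -1.98
shift after turn [-0.1502  0.3321  0.1642]
```

>>> drive_tool:
  rows: [0.5,-0.009,0.02,0,0,0,0,0.5,-0.018,0.04,0,0,0,0,0.5,-0.021,0.047,0,0,0,0,0.5,-0.021,0.047,0,0,0,0,0.5,-0.021,0.047,0,0,0,0,0.5,-0.021,0.047,0,0,0,0,0.5,-0.021,0.047,0,0,0,0,0.5,-0.013,0.028,0,0,0,0,0.5,-0.004,0.01,0,0,0,0,0.5,0,0,0,0,0,0]

```text
time: 38.88
tool_pos: [0.583, 0.1428, 0.3926]
orientation: [-0.002, 0.03, 1.0, -0.001]
ft_force: [0.0, -0.0, -2.2]
grip_width: 0.0553
finger_force: 15.0
```

```bash
python3 -c "
from h import *
go(.5828,.1428,.0844,86.8)"
```

```text
t 38.88 grasp [0.5824 0.1426 0.2456]  finger-yaw 86.6  tilt [-0.004 -0.001 -1.   ]
shift tool [-0.001   0.0004  0.1612]
turn rotvec tool deg [-0.08 -0.22 -0.2 ] j6 -1.31
shift after turn [ 1.000e-04 -0.000e+00  1.612e-01]
```

>>> drive_tool:
  rows: [0.5,0,0,0.04,0,0,0,0.5,0,0,0.05,0,0,0,0.5,0,0,0.04,0,0,0,0.5,0,0,0.02,0,0,0,0.5,0,0,0.006,0,0,0,0.5,0,0,0.004,0,0,0,0.5,0,0,0.002,0,0,0,0.5,0,0,0,0,0,0,0.5,0,0,0,0,0,0]

```text
time: 40.0
tool_pos: [0.5839, 0.143, 0.2335]
orientation: [0.001, 0.03, 1.0, 0.0]
ft_force: [0.3, 0.4, -3.2]
grip_width: 0.0557
finger_force: 15.0
```

>>> drive_tool:
  rows: [0.5,0,0,0.002,0,0,0,0.5,0,0,0,0,0,0,0.5,0,0,0,0,0,0]

```text
time: 40.38
tool_pos: [0.5839, 0.143, 0.2314]
orientation: [0.001, 0.03, 1.0, 0.0]
ft_force: [-0.6, -0.1, 2.7]
grip_width: 0.0555
finger_force: 15.0
```

>>> drive_tool:
  rows: [0.8,0,0,0,0,0,0,0.8,0,0,0,0,0,0,0.8,0,0,0,0,0,0,0.8,0,0,-0.02,0,0,0,0.9,0,0,-0.05,0,0,0,1,0,0,-0.06,0,0,0,1,0,0,-0.04,0,0,0,1,0,0,0,0,0,0]

```text
time: 41.38
tool_pos: [0.5848, 0.1431, 0.4076]
orientation: [0.005, 0.03, 1.0, 0.001]
ft_force: [-0.2, 0.1, -0.5]
grip_width: 0.0877
finger_force: 0.0
```

```bash
python3 -c "
from h import *
c=lids()
go(.568,-.3363,.136,86.8)"
```

```text
lids [array([ 0.3938, -0.2812]), array([ 0.5697, -0.337 ])]
t 41.42 grasp [0.5848 0.1431 0.2573]  finger-yaw 86.5  tilt [ 0.006  0.001 -1.   ]
shift tool [-0.0114 -0.4797  0.1206]
turn rotvec tool deg [ 0.09  0.33 -0.25] j6 -1.31
shift after turn [-0.0108 -0.4794  0.1213]
```

>>> drive_tool:
  rows: [1,0,-0.02,0,0,0,0,1,-0.001,-0.045,0,0,0,0,1,-0.001,-0.055,0,0,0,0,1,-0.002,-0.055,0,0,0,0,1,-0.002,-0.055,0,0,0,0,1,-0.002,-0.055,0,0,0,0,1,-0.002,-0.055,0,0,0,0,1,-0.001,-0.055,0,0,0,0,1,0,-0.05,0,0,0,0,1,0,-0.025,0,0,0,0,1,0,-0.009,0,0,0,0,1,0,0,0,0,0,0]

```text
time: 42.92
tool_pos: [0.5655, -0.3356, 0.3999]
orientation: [-0.001, 0.03, 1.0, 0.001]
ft_force: [0.4, 0.2, -0.5]
grip_width: 0.0879
finger_force: 0.0
```

```bash
python3 -c "
from h import *
go(.5685,-.3365,.136,86.8)"
```

```text
t 42.92 grasp [ 0.5653 -0.3354  0.2529]  finger-yaw 86.5  tilt [-0.001  0.001 -1.   ]
shift tool [-0.0034 -0.0011  0.1169]
turn rotvec tool deg [ 0.08 -0.07 -0.26] j6 -2.08
shift after turn [-0.0031 -0.0007  0.1169]
```

>>> drive_tool:
  rows: [1,-0.003,-0.001,0.04,0,0,0,1,0,0,0.04,0,0,0,1,0,0,0.025,0,0,0,1,0,0,0.01,0,0,0,1,0,0,0,0,0,0,0.5,0,0,0,0,0,0,0.5,0,0,0,0,0,0,0.5,0,0,0,0,0,0,0.5,0,0,0,0,0,0,0.5,0,0,0,0,0,0]

```text
time: 44.18
tool_pos: [0.5687, -0.3373, 0.2865]
orientation: [0.0, 0.03, 1.0, -0.0]
ft_force: [-1.3, 1.0, 3.7]
grip_width: 0.0554
finger_force: 15.0
```

>>> drive_tool:
  rows: [0.5,0,0,-0.01,0,0,0,0.5,0,0,-0.04,0,0,0,0.5,0,0,-0.06,0,0,0,0.5,0,0,0,0,0,0,0.5,0,0,0,0,0,0]

```text
time: 44.8
tool_pos: [0.5683, -0.337, 0.3956]
orientation: [-0.0, 0.03, 1.0, 0.0]
ft_force: [-1.5, -0.5, -1.5]
grip_width: 0.0549
finger_force: 15.0
```

```bash
python3 -c "
from h import *
go(.523,.2013,.083,86.8)"
```

```text
t 44.80 grasp [ 0.5683 -0.337   0.2486]  finger-yaw 86.5  tilt [-0.  0. -1.]
shift tool [0.0777 0.5346 0.1656]
turn rotvec tool deg [ 0.   -0.01 -0.26] j6 -2.08
shift after turn [0.0753 0.535  0.1656]
```

>>> drive_tool:
  rows: [0.5,0.003,0.02,0,0,0,0,0.5,0.006,0.042,0,0,0,0,0.5,0.008,0.055,0,0,0,0,0.5,0.008,0.055,0,0,0,0,0.5,0.008,0.055,0,0,0,0,0.5,0.008,0.055,0,0,0,0,0.5,0.008,0.055,0,0,0,0,0.5,0.008,0.055,0,0,0,0,0.5,0.008,0.055,0,0,0,0,0.5,0.007,0.047,0,0,0,0,0.5,0.004,0.029,0,0,0,0,0.5,0.002,0.012,0,0,0,0]

```text
time: 46.3
tool_pos: [0.5213, 0.2035, 0.3937]
orientation: [-0.002, 0.029, 1.0, -0.001]
ft_force: [-0.3, 0.1, -0.8]
grip_width: 0.0554
finger_force: 15.0
```

>>> drive_tool:
  rows: [0.5,0,0,0,0,0,0]

```text
time: 46.42
tool_pos: [0.5221, 0.202, 0.3945]
orientation: [-0.001, 0.029, 1.0, -0.001]
ft_force: [1.1, 0.2, -1.0]
grip_width: 0.0556
finger_force: 15.0
```

```bash
python3 -c "
from h import *
go(.523,.2013,.0855,86.8)"
```

```text
t 46.42 grasp [0.5218 0.2019 0.2475]  finger-yaw 86.6  tilt [-0.002 -0.001 -1.   ]
shift tool [-0.0016 -0.0003  0.162 ]
turn rotvec tool deg [-0.07 -0.13 -0.16] j6 -1.19
shift after turn [-0.0009 -0.0007  0.162 ]
```

>>> drive_tool:
  rows: [0.5,-0.001,0,0.04,0,0,0,0.5,0,0,0.05,0,0,0,0.5,0,0,0.04,0,0,0,0.5,0,0,0.02,0,0,0,0.5,0,0,0.006,0,0,0,0.5,0,0,0.004,0,0,0,0.5,0,0,0.002,0,0,0,0.5,0,0,0.001,0,0,0,0.5,0,0,0,0,0,0,0.5,0,0,0,0,0,0]

```text
time: 47.68
tool_pos: [0.5241, 0.2016, 0.2331]
orientation: [0.0, 0.03, 1.0, 0.0]
ft_force: [0.4, 0.3, -0.8]
grip_width: 0.0551
finger_force: 15.0
```

>>> drive_tool:
  rows: [0.5,0,0,0.001,0,0,0,0.5,0,0,0,0,0,0,0.8,0,0,0,0,0,0,0.8,0,0,0,0,0,0,0.8,0,0,0,0,0,0,0.8,0,0,-0.02,0,0,0,0.9,0,0,-0.05,0,0,0,1,0,0,-0.06,0,0,0,1,0,0,-0.04,0,0,0,1,0,0,0,0,0,0,1,0,0,0,0,0,0]

```text
time: 49.05
tool_pos: [0.5236, 0.2014, 0.4007]
orientation: [-0.001, 0.03, 1.0, -0.0]
ft_force: [-0.4, 0.3, 0.4]
grip_width: 0.0882
finger_force: 0.0
```

```bash
python3 -c "
from h import *
c=lids()
go(.394,-.2816,.137,40.5)
go(.394,-.2816,.137,60)
c=cam('top');crop(c,160,100,330,230,2.4,'pics/k.png')"
```

```text
lids [array([ 0.3938, -0.2819]), array([ 0.4672, -0.3554])]
t 49.10 grasp [0.5229 0.2011 0.2527]  finger-yaw 86.5  tilt [-0.003 -0.001 -1.   ]
shift tool [ 0.0992 -0.4895  0.1166]
turn rotvec tool deg [-0.13 -0.14 46.05] j6 -1.19
shift after turn [-0.2832 -0.412   0.1157]
t 49.10 grasp [0.5229 0.2011 0.2527]  finger-yaw 86.5  tilt [-0.003 -0.001 -1.   ]
shift tool [ 0.0992 -0.4895  0.1166]
turn rotvec tool deg [-0.11 -0.15 26.55] j6 -1.19
shift after turn [-0.1294 -0.4829  0.1157]
```

View pics/k.png

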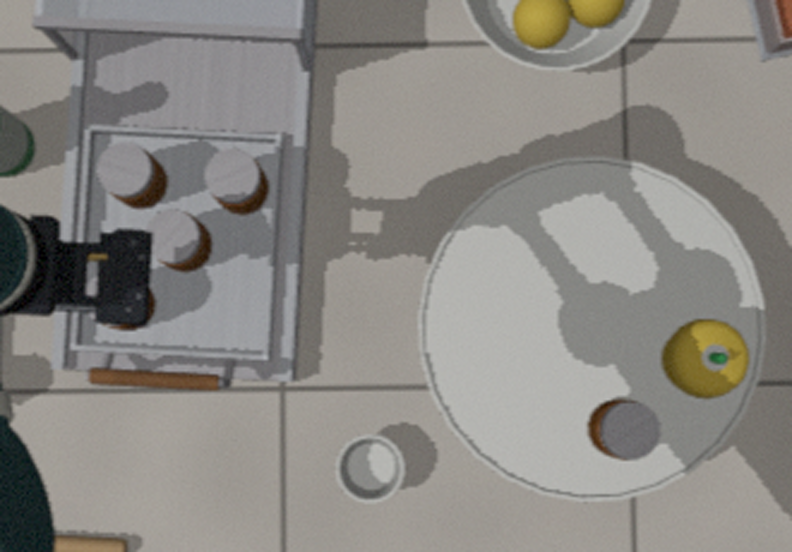

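Four jars stand upright in the tray. Jar E (625,430) and the pepper (707,358) are still in place. Last jar.

>>> drive_tool:
  rows: [1,0,0,0,0,0,9,1,0,0,0,0,0,9,1,0,0,0,0,0,9,1,-0.005,-0.02,0,0,0,0,1,-0.012,-0.045,0,0,0,0,1,-0.0145,-0.054,0,0,0,0,1,-0.0145,-0.054,0,0,0,0,1,-0.0145,-0.054,0,0,0,0,1,-0.0145,-0.054,0,0,0,0,1,-0.0145,-0.054,0,0,0,0,1,-0.0145,-0.054,0,0,0,0,1,-0.0135,-0.05,0,0,0,0]

```text
time: 50.65
tool_pos: [0.4006, -0.2384, 0.4007]
orientation: [-0.001, 0.261, 0.965, 0.0]
ft_force: [0.1, 0.4, 0.2]
grip_width: 0.0882
finger_force: 0.0
```

>>> drive_tool:
  rows: [1,-0.008,-0.03,0,0,0,0,1,-0.003,-0.012,0,0,0,0,1,0,0,0,0,0,0]

```text
time: 51.02
tool_pos: [0.3902, -0.2785, 0.401]
orientation: [-0.001, 0.263, 0.965, 0.0]
ft_force: [-0.8, -0.4, 0.5]
grip_width: 0.0878
finger_force: 0.0
```

```bash
python3 -c "
from h import *
go(.394,-.2818,.137,60)"
```

```text
t 51.02 grasp [ 0.3901 -0.2783  0.254 ]  finger-yaw 59.5  tilt [-0.001  0.001 -1.   ]
shift tool [-0.0054 -0.0011  0.117 ]
turn rotvec tool deg [ 0.03 -0.08 -0.48] j6 -1.71
shift after turn [-0.005 -0.001  0.117]
```

>>> drive_tool:
  rows: [1,-0.005,-0.001,0.04,0,0,0,1,0,0,0.04,0,0,0,1,0,0,0.025,0,0,0,1,0,0,0.011,0,0,0,1,0,0,0,0,0,0,0.5,0,0,0,0,0,0,0.5,0,0,0,0,0,0,0.5,0,0,0,0,0,0,0.5,0,0,0,0,0,0,0.5,0,0,0,0,0,0]

```text
time: 52.28
tool_pos: [0.3949, -0.282, 0.2864]
orientation: [0.0, 0.263, 0.965, -0.0]
ft_force: [-1.0, 0.1, 5.5]
grip_width: 0.0551
finger_force: 15.0
```

>>> drive_tool:
  rows: [0.5,0,0,-0.01,0,0,0,0.5,0,0,-0.04,0,0,0,0.5,0,0,-0.06,0,0,0,0.5,0,0,0,0,0,-9,0.5,0,0,0,0,0,-9,0.5,0,0,0,0,0,-9,0.5,0,0,0,0,0,0,0.5,0,0,0,0,0,0]

```text
time: 53.28
tool_pos: [0.3946, -0.2815, 0.3955]
orientation: [-0.0, 0.031, 1.0, 0.0]
ft_force: [-0.4, 0.7, -1.4]
grip_width: 0.0548
finger_force: 15.0
```

```bash
python3 -c "
from h import *
go(.5168,.0914,.083,86.8)"
```

```text
t 53.27 grasp [ 0.3946 -0.2814  0.2485]  finger-yaw 86.4  tilt [-0.     0.001 -1.   ]
shift tool [-0.0986  0.3797  0.1656]
turn rotvec tool deg [ 0.03 -0.03 -0.4 ] j6 -2.18
shift after turn [-0.1012  0.3791  0.1655]
```

>>> drive_tool:
  rows: [0.5,-0.005,0.02,0,0,0,0,0.5,-0.011,0.042,0,0,0,0,0.5,-0.013,0.05,0,0,0,0,0.5,-0.013,0.05,0,0,0,0,0.5,-0.013,0.05,0,0,0,0,0.5,-0.013,0.05,0,0,0,0,0.5,-0.013,0.05,0,0,0,0,0.5,-0.011,0.041,0,0,0,0,0.5,-0.005,0.02,0,0,0,0,0.5,-0.002,0.007,0,0,0,0,0.5,0,0,0,0,0,0]

```text
time: 54.65
tool_pos: [0.5164, 0.0912, 0.3955]
orientation: [-0.0, 0.03, 1.0, -0.0]
ft_force: [-0.1, -0.4, -2.9]
grip_width: 0.0551
finger_force: 15.0
```

```bash
python3 -c "
from h import *
go(.5168,.0914,.0854,86.8)
c=cam('scene');crop(c,330,190,220,160,3.5,'pics/l.png')"
```

```text
t 54.65 grasp [0.5163 0.0911 0.2485]  finger-yaw 86.5  tilt [-0.001 -0.001 -1.   ]
shift tool [-0.0006  0.0004  0.1631]
turn rotvec tool deg [-0.04 -0.03 -0.28] j6 -1.38
shift after turn [-0.0004  0.0002  0.1631]
```

View pics/l.png

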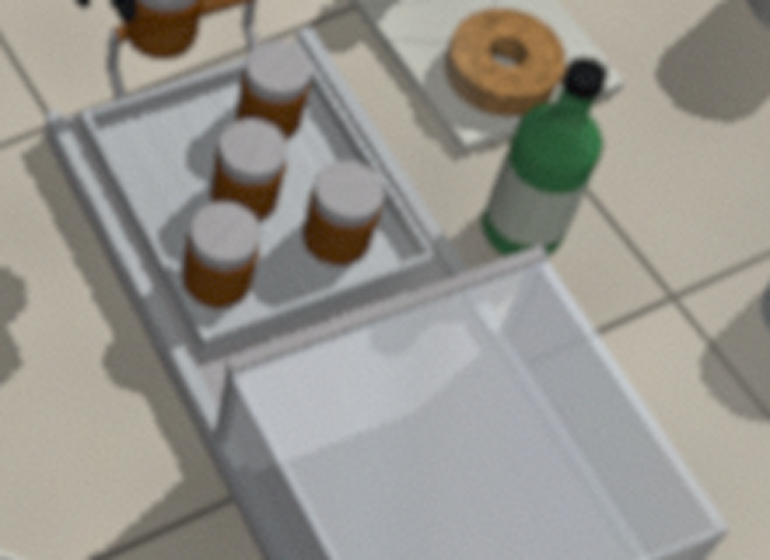

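Four jars are upright inside the tray walls, and the front right spot is free. I'll lower the fifth.

>>> drive_tool:
  rows: [0.5,0,0,0.04,0,0,0,0.5,0,0,0.05,0,0,0,0.5,0,0,0.04,0,0,0,0.5,0,0,0.02,0,0,0,0.5,0,0,0.006,0,0,0,0.5,0,0,0.004,0,0,0,0.5,0,0,0.003,0,0,0,0.5,0,0,0.001,0,0,0,0.5,0,0,0,0,0,0,0.5,0,0,0,0,0,0]

```text
time: 55.95
tool_pos: [0.5169, 0.0918, 0.2325]
orientation: [0.001, 0.03, 1.0, 0.0]
ft_force: [0.3, -1.5, 1.8]
grip_width: 0.0551
finger_force: 15.0
```

>>> drive_tool:
  rows: [0.8,0,0,0,0,0,0,0.8,0,0,0,0,0,0,0.8,0,0,0,0,0,0,0.8,0,0,-0.02,0,0,0,0.9,0,0,-0.05,0,0,0,1,0,0,-0.06,0,0,0,1,0,0,-0.04,0,0,0,0.5,0,0,0,0,0,10,0.5,0,0,0,0,0,10,0.5,0,0,0,0,0,10,0.5,0,0,0,0,0,10,0.5,0,0,0,0,0,10]

```text
time: 57.45
tool_pos: [0.5163, 0.0917, 0.4016]
orientation: [-0.0, 0.452, 0.892, -0.0]
ft_force: [0.0, 0.2, -0.5]
grip_width: 0.0445
finger_force: 0.0
```

>>> drive_tool:
  rows: [0.4,0,0,0,0,0,10,0.4,0,0,0,0,0,10,0.4,0,0,0,0,0,10,0.4,0,0,0,0,0,10,0.4,0,0,0,0,0,0,0.4,0,0,0,0,0,0]

```text
time: 58.2
tool_pos: [0.5164, 0.0917, 0.4016]
orientation: [-0.0, 0.727, 0.687, -0.0]
ft_force: [0.4, -0.1, -0.2]
grip_width: 0.0354
finger_force: 0.0
```

```bash
python3 -c "
from h import *
c=cam('top'); print(ray(c,160+155/2.4,100+379/2.4,.1), ray(c,160+90/2.4,100+376/2.4,.1), ray(c,160+222/2.4,100+383/2.4,.1))
go(.4447,.153,.2,-3.4)"
```

```text
[0.44432729 0.15737645 0.1       ] [0.44788889 0.21981026 0.1       ] [0.43979669 0.09315461 0.1       ]
t 58.25 grasp [0.5164 0.0917 0.2547]  finger-yaw -3.3  tilt [-0. -0. -1.]
shift tool [ 0.0571 -0.0751  0.0547]
turn rotvec tool deg [-0.01  0.    0.08] j6 0.19
shift after turn [ 0.0569 -0.0752  0.0547]
```

>>> drive_tool:
  rows: [0.4,0.02,-0.025,0,0,0,0,0.4,0.03,-0.036,0,0,0,0,0.4,0.011,-0.014,0,0,0,0,0.4,0,0,0.05,0,0,0,0.4,0,0,0,0,0,0]

```text
time: 58.88
tool_pos: [0.4435, 0.1566, 0.3484]
orientation: [-0.002, 0.728, 0.686, -0.004]
ft_force: [-0.2, -0.3, -1.4]
grip_width: 0.0352
finger_force: 0.0
```

```bash
python3 -c "
from h import *
go(.4445,.156,.107,-3.4)"
```

```text
t 58.88 grasp [0.4425 0.1562 0.2014]  finger-yaw -3.4  tilt [-0.007 -0.003 -1.   ]
shift tool [0.0002 0.0027 0.0944]
turn rotvec tool deg [-0.41  0.17  0.03] j6 0.35
shift after turn [-0.0006  0.001   0.0944]
```

>>> drive_tool:
  rows: [0.4,0,0.001,0.04,0,0,0,0.4,0,0,0.03,0,0,0,0.4,0,0,0.02,0,0,0,0.4,0,0,0.004,0,0,0,0.4,0,0,0,0,0,0,0.1,0,0,0,0,0,0,0.1,0,0,0,0,0,0,0.1,0,0,0,0,0,0,0.1,0,0,0,0,0,0,0.1,0,0,0,0,0,0]
  newtons: 12

```text
time: 60.12
tool_pos: [0.4465, 0.1572, 0.2587]
orientation: [0.0, 0.728, 0.686, 0.0]
ft_force: [-1.8, 0.0, 6.4]
grip_width: 0.0156
finger_force: 12.0
```

```bash
python3 -c "
from h import *
go(.684,.143,.107,-3.4); s=ctrl.state(); print(s['grip_width'],s['ft_force'],s['wrist_torque'])
lids(z=.098,box=(170,140,300,270))"
```

```text
t 60.12 grasp [0.4467 0.1573 0.1117]  finger-yaw -3.4  tilt [ 0.001  0.    -1.   ]
shift tool [0.     0.2377 0.0049]
turn rotvec tool deg [ 0.05 -0.02 -0.05] j6 0.35
shift after turn [-1.000e-04  2.379e-01  4.700e-03]
0.01556565930576342 [-1.81545581e+00  1.54997181e-03  6.40519148e+00] [-0.07000438  0.21578101  0.03932949]
lids [array([0.6515, 0.1897]), array([0.6423, 0.085 ]), array([0.5129, 0.084 ]), array([0.5753, 0.1308]), array([0.5098, 0.2159])]
```

>>> drive_tool:
  rows: [0.1,0,0.002,0,0,0,0,0.1,0,0.004,0,0,0,0,0.1,0,0.006,0,0,0,0,0.1,0,0.008,0,0,0,0,0.1,0,0.01,0,0,0,0,0.1,0,0.01,0,0,0,0,0.1,0,0.01,0,0,0,0,0.1,0,0.01,0,0,0,0,0.1,0,0.01,0,0,0,0,0.1,0,0.01,0,0,0,0,0.1,0,0.008,0,0,0,0,0.1,0,0.006,0,0,0,0]

```text
time: 61.68
tool_pos: [0.5407, 0.1512, 0.2587]
orientation: [0.0, 0.728, 0.686, 0.0]
ft_force: [-1.2, -0.9, 5.3]
grip_width: 0.0155
finger_force: 12.0
```

>>> drive_tool:
  rows: [0.1,0,0.006,0,0,0,0,0.1,0,0.008,0,0,0,0,0.1,0,0.01,0,0,0,0,0.1,0,0.01,0,0,0,0,0.1,0,0.01,0,0,0,0,0.1,0,0.01,0,0,0,0,0.1,0,0.01,0,0,0,0,0.1,0,0.01,0,0,0,0,0.1,0,0.01,0,0,0,0,0.1,0,0.01,0,0,0,0,0.1,0,0.008,0,0,0,0,0.1,0,0.005,0,0,0,0]

```text
time: 63.18
tool_pos: [0.6475, 0.1443, 0.2587]
orientation: [0.001, 0.728, 0.686, -0.0]
ft_force: [-2.2, -2.2, 6.0]
grip_width: 0.0153
finger_force: 12.0
```

```bash
python3 -c "
from h import *
go(.684,.143,.107,-3.4); s=ctrl.state(); print(s['grip_width'],s['ft_force'],s['wrist_torque'])"
```

```text
t 63.17 grasp [0.6476 0.1441 0.1117]  finger-yaw -3.4  tilt [ 0.001 -0.001 -1.   ]
shift tool [0.0011 0.0364 0.0047]
turn rotvec tool deg [ 0.04  0.06 -0.05] j6 0.24
shift after turn [0.0009 0.0365 0.0047]
0.015303475977057186 [-2.24936559 -2.22433912  5.97625778] [-0.52532745  0.29386253 -0.00170259]
```

>>> drive_tool:
  rows: [0.1,0,0.004,0,0,0,0,0.1,0,0.004,0,0,0,0,0.1,0,0.004,0,0,0,0,0.1,0,0.004,0,0,0,0,0.1,0,0.004,0,0,0,0,0.1,0,0.003,0,0,0,0,0.1,0,0.003,0,0,0,0,0.1,0,0.002,0,0,0,0,0.1,0,0.002,0,0,0,0]

```text
time: 64.3
tool_pos: [0.6771, 0.1424, 0.2587]
orientation: [0.001, 0.728, 0.686, -0.0]
ft_force: [-1.8, -2.9, 5.9]
grip_width: 0.0158
finger_force: 12.0
```

>>> drive_tool:
  rows: [0.1,0,0.0015,0,0,0,0,0.1,0,0.0015,0,0,0,0,0.1,0,0.001,0,0,0,0,0.1,0,0.001,0,0,0,0,0.1,0,0.001,0,0,0,0,0.1,0,0,0,0,0,0]

```text
time: 65.05
tool_pos: [0.6831, 0.142, 0.2587]
orientation: [0.001, 0.728, 0.686, -0.0]
ft_force: [-2.3, -3.3, 5.4]
grip_width: 0.0156
finger_force: 12.0
```

>>> drive_tool:
  rows: [0.1,0,0.001,0,0,0,0,0.1,0,0.001,0,0,0,0,0.1,0,0.001,0,0,0,0,0.1,0,0,0,0,0,0]

```text
time: 65.55
tool_pos: [0.6854, 0.1419, 0.2587]
orientation: [-0.0, 0.728, 0.686, -0.001]
ft_force: [-5.4, -4.1, 8.2]
grip_width: 0.0153
finger_force: 12.0
```

>>> drive_tool:
  rows: [0.1,0,0.001,0,0,0,0,0.1,0,0.001,0,0,0,0,0.1,0,0,0,0,0,0]

```text
time: 65.92
tool_pos: [0.6861, 0.1419, 0.2586]
orientation: [-0.001, 0.728, 0.686, -0.003]
ft_force: [-10.0, -2.7, 11.8]
grip_width: 0.0156
finger_force: 12.0
```

>>> drive_tool:
  rows: [0.1,0,0.001,0,0,0,0,0.1,0,0.001,0,0,0,0,0.1,0,0,0,0,0,0]

```text
time: 66.3
tool_pos: [0.6869, 0.142, 0.2585]
orientation: [-0.003, 0.728, 0.686, -0.004]
ft_force: [-15.7, -2.7, 14.9]
grip_width: 0.0156
finger_force: 12.0
```

>>> drive_tool:
  rows: [0.1,0,-0.001,0,0,0,0,0.1,0,-0.001,0,0,0,0,0.1,0,-0.001,0,0,0,0,0.1,0,0,0,0,0,0]

```text
time: 66.8
tool_pos: [0.6857, 0.1419, 0.2585]
orientation: [-0.001, 0.728, 0.686, -0.002]
ft_force: [-6.0, -3.4, 8.4]
grip_width: 0.0157
finger_force: 12.0
```

Still lightly pressed against the stop. I'll release and withdraw.

>>> drive_tool:
  rows: [0.4,0,0,0,0,0,0,0.4,0,0,0,0,0,0,0.4,0,0,0,0,0,0,0.4,0,0,-0.03,0,0,0,0.4,0,0,-0.05,0,0,0,0.4,0,0,-0.06,0,0,0,0.4,0,-0.05,0,0,0,0,0.4,0,-0.05,0,0,0,0,0.4,-0.04,-0.04,0,0,0,0,0.4,-0.05,0,0,0,0,0,0.4,-0.05,0,0,0,0,0,0.4,-0.05,0,0,0,0,0]

```text
time: 68.3
tool_pos: [0.5353, -0.0399, 0.3979]
orientation: [0.0, 0.728, 0.686, 0.0]
ft_force: [0.8, -0.1, 0.9]
grip_width: 0.0353
finger_force: 0.0
```

```bash
python3 -c "
from h import *
print(ctrl.state()['tool_pos'])
c=cam('top');d=cam('scene')
a=cv2.resize(c['img'][0:310,80:310],None,fx=1.72,fy=1.72);b=cv2.resize(d['img'][150:420,330:560],None,fx=1.74,fy=1.74)
h=min(a.shape[0],b.shape[0]);cv2.imwrite('pics/m.png',np.hstack([a[:h],b[:h]]))
"
```

```text
[ 0.53527847 -0.039938    0.39789705]
```

View pics/m.png

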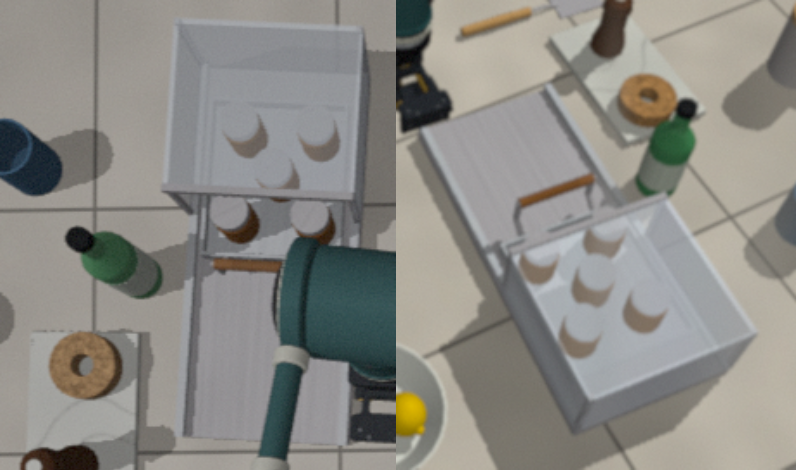

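```bash
python3 -c "
from h import *
print(ctrl.close_job())"
```

```text
the job is handed in; nothing more can be done
None
```

The job is handed in: the mill stands on the marble board, all five jars stand upright in the tray, which is home against its stop, and the pepper, bagel and oil bottle were left alone.

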